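Load the jar mill

TASK

Load the small blue bench mill for grinding glaze: with the fingertips, roll the white milling jar steadily up the loading ramp until it drops into the dip between the mill's two rollers, without flinging it or letting it run back down. Then push the guard hoop with the red sleeve over from behind and right down onto its rests. Nothing is to be picked up, and the slip jar with the blue lid and the two small cups near the work are left where they stand.

Things in the scene. Friction and masses are not known exactly. Their poses are not given: they have to be found in the camera images.
- jar: White porcelain milling jar on its side, loose, 0.4 to 0.8 kg. Barrel 68 mm in diameter, 96 mm long (109 with the lid at +y); rolls very freely on two slippery black nylon tyres 72 mm in diameter, 31 mm either side of its middle. Origin on its axis at mid-length; y runs along it, x and z turn as it rolls. Starts on the bench 13 to 36 mm short of the ramp, square to it within 6 degrees, 5 mm.
- mill: Blue jar mill, fixed. Origin on the bench midway between the rollers; x uphill from ramp to back, z up. Rollers 26 mm in diameter along y at x = -32 and 32 mm, axes 26 mm high, free to turn. Cheek plates at y = -88 and 88 mm, up to 80 mm high, with rests for the hoop; motor housing 86 mm high at y = 94 to 156 mm, x = -49 to 81 mm. The rear ends at x = 91 mm.
- ramp: Aluminium loading ramp of the mill, 12 degrees steep. Origin on the bench at the middle of its foot, x = -217 mm of the mill; x runs up the slope, y across, z square to the surface. 186 mm long, 120 mm wide; it ends level with the top of the front roller. Rims 6 mm high along both sides, 114 mm apart.
- hoop (a joint): Angle q of the guard hoop, rad: 0 = down on its rests in front of the jar, 1.4 = upright, 2.0 = leaning fully back. Starts at 1.65 to 2.0. Stiff hinge (about 1 N at the bar): it stays where it is left. Hinge axis along y of the mill at x = 65 mm, 65 mm above the bench; the bar moves on a radius of 115 mm, over the top of the seated jar.
- hoop_bar (a point): Middle of the hoop's cross bar, along y of the mill: steel, 8 mm in diameter, with a red sleeve 13 mm in diameter, 100 mm long; the hoop is 164 mm wide, its arms pass outside the jar's ends. In the mill's frame it is at x = 65 - 115 cos(q + 0.175), z = 65 + 115 sin(q + 0.175) mm: 85 mm high when down, 160 to 176 mm at the start.
- slip_jar: Slip jar with blue screw lid, 66 mm in diameter, 88 mm high, standing loose near the work (a fixed one like it stands at the back of the bench); origin under its centre. Leave it alone.
- terra_cup: Small terracotta cup, 66 mm in diameter, 63 mm high, standing loose; origin under its centre. Leave it alone.
- bisque_cup: Small white bisque cup, 68 mm in diameter, 76 mm high, standing loose; origin under its centre. Leave it alone.
- seat (a point): Where the seated jar's middle lies: in the dip between the rollers, at x = 0, y = 0 of the mill, 63 mm above the bench, the jar's axis parallel to the rollers (y of the mill). On the way in the jar passes over the front roller, its axis 75 mm high there (x = -32 mm), and drops 12 mm into the dip.
Not all that is in view belongs to the job. Leave any turquoise look-alike of the jar alone.

How it is judged (in metres and radians):
On the way, in this order (a step that is already met when the one before it is completed fails the run):
1. the jar is on the upper half of the ramp, lying on it (x of jar in the frame of mill between -0.13 and -0.04 m and z of jar in the frame of ramp below 0.042 m), for 0.02 s.
2. the jar lies in the dip between the rollers, the hoop still open (x of jar in the frame of mill between -0.008 and 0.008 m and height (world z) of jar below 0.068 m and value of joint hoop above 1.2 rad), for 0.2 s.
3. the guard hoop is down on its rests (value of joint hoop below 0.08 rad), for 0.2 s.
At the end, for the whole second after the job is handed in: Jar at rest in the dip between the rollers: axis within 6 mm of the middle, 58 to 68 mm high, within 20 mm of centred along them and 0.08 rad of parallel. Hoop within 0.08 rad of its rests. Slip jar and cups within 20 mm of their starts, upright (x of jar in the frame of mill between -0.006 and 0.006 m and y of jar in the frame of mill between -0.02 and 0.02 m and height (world z) of jar between 0.058 and 0.068 m and angle between the y axis of jar and the y axis of mill, either way round below 0.08 rad and linear speed of jar below 0.02 m/s and angular speed of jar below 0.4 rad/s and value of joint hoop below 0.08 rad and distance of each of slip_jar, terra_cup, bisque_cup from where it was at the start of the episode below 0.02 m and angle between each of slip_jar, terra_cup, bisque_cup's own z axis and vertical below 0.2 rad); the robot touches nothing.
It fails at once if the jar was lifted (more than 20 mm off the ramp, or over 95 mm high) ((x of jar in the frame of mill between -0.27 and -0.05 m and z of jar in the frame of ramp above 0.058 m) or height (world z) of jar above 0.095 m).
It fails at once if the jar ran back from the foot of the ramp, more than 3 cm behind where it may start (x of jar in the frame of mill below -0.29 m).
It fails at once if the jar was flung up or ran back down the ramp (over 0.35 m/s) (x of jar in the frame of mill below -0.045 m and linear speed of jar above 0.35 m/s).
It fails at once if a bystander was moved (distance of any of slip_jar, terra_cup, bisque_cup from where it was at the start of the episode above 0.03 m).
It also fails if it takes over 67 s, if anything falls off the work surface, if the arm or the gripper's body presses on something with over 40 N, if the wrist force passes 120 N, or if a joint passes its speed limit or range.

ROBOT

A 7-joint arm with a two-finger parallel gripper is mounted at the origin on a cart in front of the work surface, level with it; the furniture and walls round the work are solid. World frame = base frame: x ahead of the robot, y to its left, z up, the work surface at z = 0. Lengths are in mm, angles in degrees, forces in N, time in s.
With the tool pointing down it reaches from about 425 to 825 mm from the base axis. Payload 3.6 kg.
Tool frame: the origin (TCP) lies at the very end of the fingers, on their centre line; the grasp point (between the pads) lies 19 mm behind it; z points along the fingers, y is the line along which they close (so a half turn about z gives the same grasp; the last joint's range is limited). The gripper opens to 93 mm and grips with 3 to 60 N. Pads are 15 mm wide; open, the fingers measure 128 mm over their backs; the gripper's body (75 mm by 188 mm) begins 65 mm behind the grasp point.
Start: joints at [-69.357, 35.231, -0.722, 81.555, 0.464, 63.22, -2.315], TCP at [245.16, 601.96, 189.94] pointing down, gripper open.
Joint ranges: [-178.69, 178.69], [-17.37, 117.87], [-77.05, 75.6], [15.02, 138.74], [-78.02, 258.01], [0.78, 113.62], [-162.83, 162.83]. Speed limits (degrees/s): [159.86, 159.86, 180, 180, 180, 180, 180].

INTERFACE

Orientations are given as [roll, pitch, yaw] about the fixed x, y, z axes, in that order (R = Rz(yaw) Ry(pitch) Rx(roll)).
In Python, from cell import env, viewer, order gives the robot as it stands.
- The arm moves only by the tool move_arm, never from a script. Its argument "commands" is a list of rows, each a list of 4 numbers: the shift along the tool's x, y, z in mm, then the turn about the tool's z in rad. In form: [[tx, ty, tz, spin], ...]. A call has exactly 8 rows; each row is the pose to reach, as a shift and turn from the pose commanded when the call began, along the tool's axes at that moment; what a row does not reach only later rows make up. A row lasts 1/8 s, in which the tool goes at most 62.5 mm and 10.7 degrees, less where a joint would pass 70% of its speed; a pose out of reach is approached as far as the arm can. A call with a gripper value outside its range is refused whole. "fingers" is the closure, from -1 (fully open) to 1 (shut), so that 0 is half open, set as the call begins (left out, the last holds). The fingers move at their own pace and stop on an object; "grip_force" is the grip in N (left out, the last holds). Time passes only in rows, so rows that repeat a pose let the fingers close, or fill a call up. It gives the time, the measured TCP pose, the force, the opening and the grip force at its end, in the units of the state.
- env.state(): the state, without advancing time (a new reading comes with each control period).
- viewer.grab_frame(name): name is "scene" or "top"; returns (picture, depth): 420x560x3 uint8, blue, green, red; 420x560 float32, mm along the optical axis (not along the pixel's ray), 0 where there is no reading.
- viewer.get_calibration(name): a dict with "mtx" (3x3 intrinsics, pixels), "cam_to_world" (4x4, takes a point from camera to world coordinates). Camera axes: x right, y down, z forward; pixel columns grow to the right and rows downward; lengths in mm; the calibration is good to about 2 mm. A picture is of the moment at which its call begins. get_calibration takes no time and is no camera call.
- order.hand_in(): hands the job in; it is judged then, once.
The state is a dict: "time": time; "joint_pos": joint angles; "joint_vel": joint speeds; "tau": joint torques, N m; "position": TCP position; "ee_rot": TCP orientation; "contact_force": force on the tool from outside, world axes, zero at the start; "ft_torque": the same for the moment, N m; "grip_width": finger opening in mm; "grip_force": force on a finger pad.
Only numpy, scipy, OpenCV 4.12 (cv2) and the standard library are available. Lean on these libraries where they do the work, as an engineer would, in place of code of your own. Each camera call takes 0.05 s, during which the arm holds its last target. There are 200 camera calls.

## Working session

There is one attempt and no reset: what is moved stays moved. The work goes in short steps, Python scripts to look and compute and a tool call to move; the robot and the scene stay as the last step left them, time stands still between calls to the robot, and variables do not carry over. Pictures are saved under pics/ and viewed, at most 10 in all, crops included, and the job is handed in when it is done.

Besides the shell and the picture viewer there is one more tool, called by a JSON object that holds its "op" and its "data", one argument or row to a line. move_arm: Moves the arm, as the interface text tells. Its arguments: {"type":"object","properties":{"commands":{"type":"array"},"fingers":{"type":"number"},"grip_force":{"type":"number"}},"required":["commands"]}

```bash
mkdir -p pics; ls; python3 - <<'E'
from cell import env, viewer, order
import cv2,numpy as np
print(env.state())
for n in("scene","top"):
    p,d=viewer.grab_frame(n); cv2.imwrite(f"pics/{n}0.png",p); np.save(f"pics/{n}0.npy",d)
    c=viewer.get_calibration(n); print(n,np.round(c["mtx"],1).tolist(),np.round(c["cam_to_world"],3).tolist())
E
```

```text
pics
{'time': 0.0, 'joint_pos': array([-69.35792352,  35.28772573,  -0.72134278,  81.64096233,
         0.46640481,  63.21910392,  -2.31503689]), 'joint_vel': array([-0.02736206, -0.22105372, -0.04950385,  0.00828032,  0.08304059,
        0.11235151, -0.03531507]), 'tau': array([-5.10817142e-05, -4.58935082e+01,  2.09181458e-01, -1.65740114e+01,
       -6.10690797e-02,  2.06333800e-02,  2.36396654e-04]), 'position': array([244.87301687, 601.17787994, 188.80070594]), 'ee_rot': array([-1.79855202e+02,  4.99579742e-03,  1.57842917e+02]), 'contact_force': array([-0.37467539,  0.24755874,  0.50935776]), 'ft_torque': array([-0.00546788, -0.02965169, -0.04795536]), 'grip_force': 0.0, 'grip_width': 93.16716211724307}
scene [[501.4, 0.0, 270.3], [0.0, 501.4, 209.5], [0.0, 0.0, 1.0]] [[0.855, -0.204, 0.476, -181.327], [-0.518, -0.349, 0.781, -1104.785], [0.007, -0.915, -0.404, 650.075], [0.0, 0.0, 0.0, 1.0]]
top [[474.7, 0.0, 276.2], [0.0, 474.7, 210.7], [0.0, 0.0, 1.0]] [[-0.018, -0.994, 0.11, 350.581], [-1.0, 0.017, -0.007, 12.677], [0.005, -0.11, -0.994, 1535.766], [0.0, 0.0, 0.0, 1.0]]
```

View pics/scene0.png

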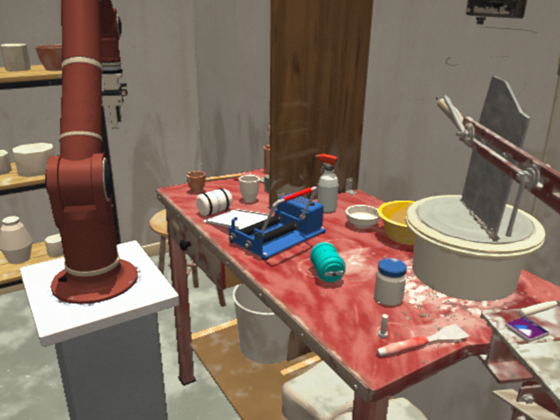

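View pics/top0.png

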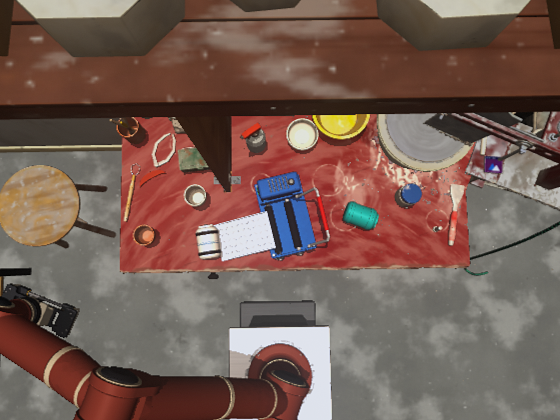

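The top view shows the white jar at (208,242), the ramp running right to the mill at (290,228), and the red hoop sleeve at (323,217). The bisque cup is at (195,196), the terracotta cup at (145,235), the blue-lid jar at (410,195), and the turquoise look-alike at (361,215). The white jar with black tyres at the ramp foot is the one meant. I'll confirm that in an enlarged crop.

```bash
python3 - <<'E'
import cv2
p=cv2.imread("pics/top0.png"); cv2.imwrite("pics/crop0.png",cv2.resize(p[165:275,180:340],None,fx=5,fy=5,interpolation=cv2.INTER_CUBIC))
E
```

```text
(no output)
```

View pics/crop0.png

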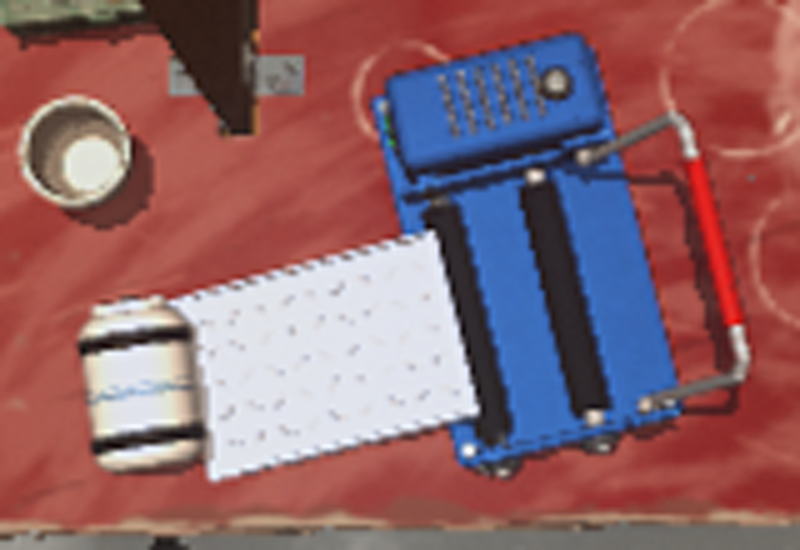

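The crop confirms it: the jar has black tyres at crop (138,340) and (147,443). The rollers run (445,210)-(497,438) and (537,185)-(597,408), and the sleeve runs (695,160)-(737,325). The hoop leans back.

```bash
cat > h.py <<'E'
import numpy as np
from cell import env, viewer, order
def ray(c,u,v):
    d=np.linalg.inv(c["mtx"])@[u,v,1]; M=c["cam_to_world"]; return M[:3,3],M[:3,:3]@d
def atz(c,u,v,z):
    o,d=ray(c,u,v); return o+d*(z-o[2])/d[2]
def cloud(c,D):
    v,u=np.mgrid[:D.shape[0],:D.shape[1]]
    P=np.stack([(u-c["mtx"][0,2])/c["mtx"][0,0]*D,(v-c["mtx"][1,2])/c["mtx"][1,1]*D,D],-1)
    P=P@c["cam_to_world"][:3,:3].T+c["cam_to_world"][:3,3]; P[D<=0]=np.nan; return P
E
python3 - <<'E'
from h import *
import cv2
c=viewer.get_calibration("top"); D=np.load("pics/top0.npy"); P=cloud(c,D)
pts=dict(rt=(437,230,39),rb=(478,413,39),foot=(212,478,3),ty1=(138,340,72),ty2=(147,443,72),fr1=(445,210,39),fr2=(497,438,39),rr1=(537,185,39),rr2=(597,408,39),s1=(695,160,170),s2=(737,325,170))
for k,(u,v,z) in pts.items():
    u=180+(u-2)/5;v=165+(v-2)/5
    print(k,np.round(atz(c,u,v,z)).tolist(),"depth",np.round(P[int(round(v)),int(round(u))]).tolist())
for k,(u,v) in dict(bisque=(195,196),terra=(145,235),slip=(410,195),wood=(215,140),wood2=(227,188),shelf=(300,60),tq=(361,215),edge=(300,269)).items(): print(k,np.round(P[v,u]).tolist())
E
```

```text
rt [517.0, 32.0, 39.0] depth [516.0, 32.0, 32.0]
rb [401.0, 8.0, 39.0] depth [401.0, 8.0, 40.0]
foot [363.0, 179.0, 3.0] depth [364.0, 180.0, -2.0]
ty1 [448.0, 217.0, 72.0] depth [447.0, 218.0, 72.0]
ty2 [385.0, 211.0, 72.0] depth [385.0, 212.0, 66.0]
fr1 [529.0, 27.0, 39.0] depth [529.0, 25.0, 31.0]
fr2 [385.0, -4.0, 39.0] depth [384.0, -3.0, 74.0]
rr1 [544.0, -32.0, 39.0] depth [544.0, -32.0, 33.0]
rr2 [402.0, -67.0, 39.0] depth [403.0, -67.0, 38.0]
s1 [541.0, -120.0, 170.0] depth [538.0, -121.0, 178.0]
s2 [444.0, -142.0, 170.0] depth [442.0, -141.0, 179.0]
bisque [573.0, 266.0, 1.0]
terra [448.0, 424.0, 14.0]
slip [552.0, -410.0, 91.0]
wood [653.0, 152.0, 399.0]
wood2 [590.0, 157.0, 47.0]
shelf [635.0, -29.0, 894.0]
tq [495.0, -261.0, 68.0]
edge [331.0, -71.0, 1.0]
```

Mill estimate: origin (468, -18.5), with mill y at 12.6° to world x. Both rollers, all the ramp corners and the sleeve (q ≈ 1.85) agree with it. The jar is at mill x ≈ -238, skewed about 7° with the lid end leading. I'll push both tyres squarely with the two fingertips, so first I move to behind the jar.

{"op": "move_arm", "data": {
  "commands": [
    [-38, -35, 0, 0.138],
    [-77, -70, 0, 0.276],
    [-116, -105, 0, 0.413],
    [-154, -139, 0, 0.55],
    [-193, -174, 0, 0.688],
    [-231, -209, 0, 0.826],
    [-270, -244, 0, 0.963],
    [-270, -244, 0, 0.963]
  ],
  "fingers": 0.04
}}

```text
time: 1.1
position: [405.2, 269.2, 190.0]
ee_rot: [180.0, 0.2, 102.1]
contact_force: [-0.9, 0.7, -0.1]
grip_width: 44.4
grip_force: 0.0
```

{"op": "move_arm", "data": {
  "commands": [
    [5, 0, 30, 0],
    [6, 0, 60, 0],
    [6, 0, 90, 0],
    [6, 0, 120, 0],
    [6, 0, 145, 0],
    [6, 0, 162, 0],
    [6, 0, 170, 0],
    [6, 0, 170, 0]
  ]
}}

```text
time: 2.1
position: [401.3, 280.5, 19.6]
ee_rot: [-179.9, -0.0, 102.7]
contact_force: [0.4, -0.1, 0.2]
grip_width: 44.6
grip_force: 0.0
```

```bash
python3 - <<'E'
from h import *
import cv2
print(env.state()["position"],env.state()["ee_rot"],env.state()["contact_force"])
p,d=viewer.grab_frame("top"); q,_=viewer.grab_frame("scene")
cv2.imwrite("pics/t1.png",np.hstack([cv2.resize(p[175:275,180:280],None,fx=4,fy=4),cv2.resize(q[170:270,180:280],None,fx=4,fy=4)]))
E
```

```text
[401.34272284 280.48744492  19.59290263] [-1.79940067e+02 -3.54417910e-03  1.02730932e+02] [ 0.35135683 -0.09723959  0.22300511]
```

View pics/t1.png

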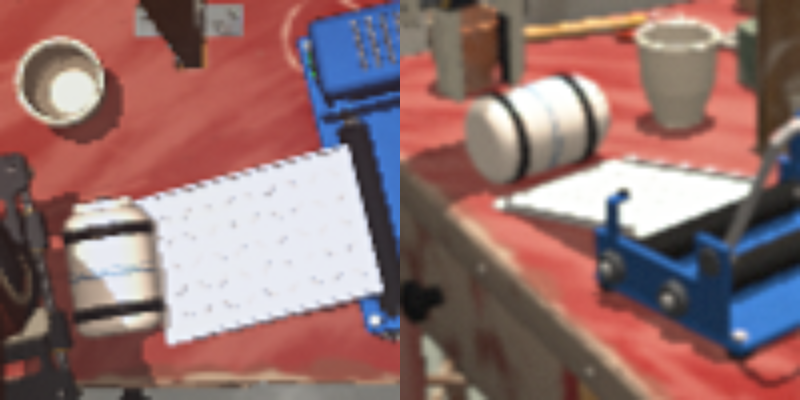

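The jar is untouched, at (112,265) in the left half, with the fingers behind it on the left edge. I'll push slowly and let both fingertips square it up.

{"op": "move_arm", "data": {
  "commands": [
    [-6, 0, 0, 0],
    [-11, 0, 0, 0],
    [-15, 0, 0, 0],
    [-19, 0, 0, 0],
    [-22, 0, 0, 0],
    [-25, 0, 0, 0],
    [-28, 0, 0, 0],
    [-31, 0, 0, 0]
  ]
}}

```text
time: 3.2
position: [408.7, 249.6, 19.9]
ee_rot: [-180.0, -0.0, 102.7]
contact_force: [0.6, 0.7, -0.0]
grip_width: 44.7
grip_force: 0.2
```

{"op": "move_arm", "data": {
  "commands": [
    [-3, 0, 0, 0],
    [-6, 0, 0, 0],
    [-9, 0, 0, 0],
    [-12, 0, 0, 0],
    [-15, 0, -0.5, 0],
    [-18, 0, -1, 0],
    [-21, 0, -1.5, 0],
    [-24, 0, -2, 0]
  ]
}}

```text
time: 4.2
position: [412.2, 233.0, 23.7]
ee_rot: [180.0, -0.5, 102.8]
contact_force: [-6.7, 13.4, 19.8]
grip_width: 44.7
grip_force: 10.8
```

```bash
python3 - <<'E'
from h import *
import cv2
s=env.state();print(s["position"],s["contact_force"])
p,d=viewer.grab_frame("top"); q,_=viewer.grab_frame("scene")
cv2.imwrite("pics/t2.png",np.hstack([cv2.resize(p[175:275,180:280],None,fx=4,fy=4),cv2.resize(q[170:270,180:280],None,fx=4,fy=4)]))
E
```

```text
[412.2078876  232.97030172  23.68526108] [-6.69053817 13.424736   19.7552758 ]
```

View pics/t2.png

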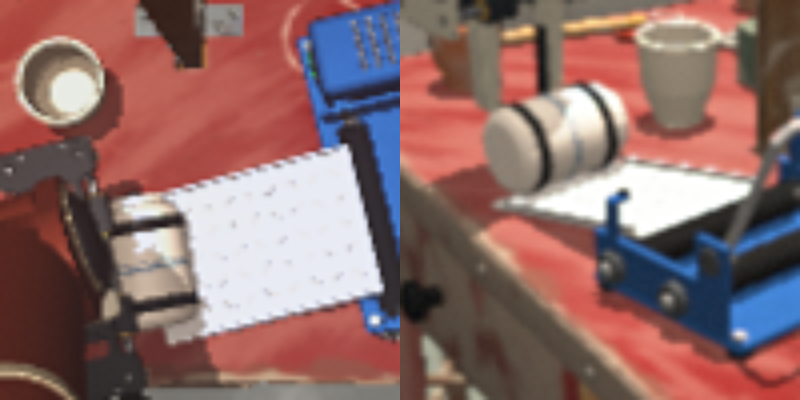

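The jar is now square to the ramp (tyres at left-half (150,225) and (168,302)). The force of 15 N back and 20 N up suggests it's jamming on the fingertips. I'll measure the jar and look closer.

```bash
cat >> h.py <<'E'
O=np.array([468,-18.5]); EX=np.array([.218,-.976]); EY=np.array([.976,.218])
def mill(p): d=np.asarray(p)[:2]-O; return np.round([d@EX,d@EY,p[2]],1)
E
python3 - <<'E'
from h import *
import cv2
c=viewer.get_calibration("top")
for u,v in((217.5,231.25),(222,250.5)): print(mill(atz(c,u-.4,v-.4,76)))
s=env.state();print(mill(s["position"]),s["contact_force"],s["ft_torque"])
p,d=viewer.grab_frame("top"); q,e=viewer.grab_frame("scene")
cv2.imwrite("pics/t3.png",np.hstack([cv2.resize(p[215:265,195:245],(400,400),interpolation=cv2.INTER_CUBIC),cv2.resize(q[178:228,190:240],(400,400),interpolation=cv2.INTER_CUBIC)]))
P=cloud(c,d); b=P[222:262,205:240].reshape(-1,3); b=b[(b[:,2]>70)&(b[:,2]<85)]; print(len(b),mill(np.median(b,0)),np.max(b[:,2]))
E
```

```text
[-202.8   29.5   76. ]
[-202.5  -31.3   76. ]
[-257.5    0.4   23.8] [-7.00569583 11.98596746 16.73386157] [ 2.5633637   2.09154014 -0.3608836 ]
139 [-214.8    6.8   72.5] 79.58424139057001
```

View pics/t3.png

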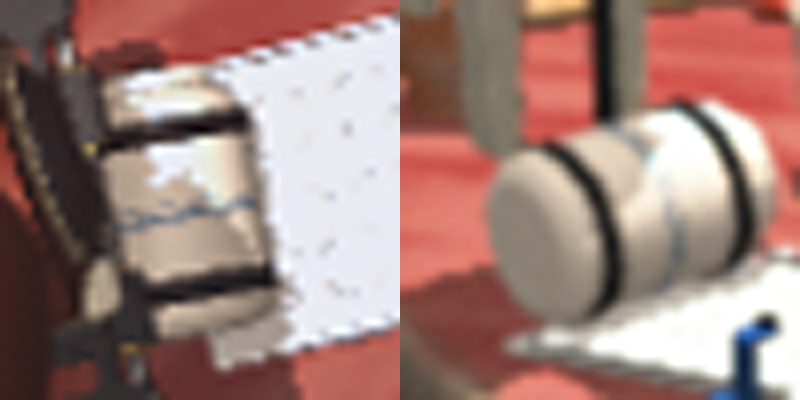

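The jar is at mill (-212, -1), square, with both fingertips on the tyres. Sliding friction at the fingertips is high: up/back is about 1.2, above the 0.8 at which a vertical finger self-locks. So I'll roll it in strokes, with the fingertips moving up along the rear surface as they go forward, then slide down in contact and repeat.

{"op": "move_arm", "data": {
  "commands": [
    [3, 0, 5, 0],
    [4, 0, 10, 0],
    [4, 0, 13, 0],
    [0, 0, 8, 0],
    [-4, 0, 3, 0],
    [-8, 0, -2, 0],
    [-12, 0, -7, 0],
    [-16, 0, -12, 0]
  ]
}}

```text
time: 5.4
position: [416.8, 208.7, 33.8]
ee_rot: [-179.9, 0.1, 102.6]
contact_force: [-0.4, -0.3, -1.1]
grip_width: 44.8
grip_force: 0.3
```

```bash
cat > jar.py <<'E'
from h import *
c=viewer.get_calibration("top"); p,d=viewer.grab_frame("top"); P=cloud(c,d).reshape(-1,3)
m=np.c_[(P[:,:2]-O)@EX,(P[:,:2]-O)@EY,P[:,2]]; s=env.state(); t=mill(s["position"])
k=(m[:,0]>t[0]+12)&(m[:,0]<t[0]+110)&(abs(m[:,1])<40)
for lo,hi in((24,40),(-40,-24),(-22,22)):
    b=m[k&(m[:,1]>lo)&(m[:,1]<hi)]
    b=b[(b[:,2]>48+.2126*np.clip(b[:,0]+217,0,190))]   # points well above the ramp
    if len(b)>8:
        from scipy.optimize import least_squares
        f=least_squares(lambda q:np.hypot(b[:,0]-q[0],b[:,2]-q[1])-(34 if lo==-22 else 35.5),[np.median(b[:,0]),45],loss="soft_l1")
        print("jar fit y",(lo+hi)/2,len(b),np.round(f.x,1))
f=s["contact_force"]; print("t",round(s["time"],1),"tcp",t,"F x,y,z",np.round([f[:2]@EX,f[:2]@EY,f[2]],1))
E
python3 jar.py
```

```text
jar fit y 32.0 163 [-191.7  134.3]
jar fit y -32.0 266 [-207.9  411.3]
jar fit y 0.0 599 [-208.   376.7]
t 5.5 tcp [-2.325e+02 -1.000e-01  3.430e+01] F x,y,z [-1.1 -0.7  0.9]
```

{"op": "move_arm", "data": {
  "commands": [
    [0, 0, 9, 0],
    [0, 0, 18, 0],
    [0, 0, 26, 0],
    [-5, 0, 20, 0],
    [-11, 0, 13, 0],
    [-17, 0, 6, 0],
    [-23, 0, -1, 0],
    [-28, 0, -8, 0]
  ]
}}

```text
time: 6.45
position: [423.4, 181.1, 42.1]
ee_rot: [-179.9, 0.1, 102.5]
contact_force: [-0.5, -0.1, 0.9]
grip_width: 45.0
grip_force: 0.2
```

```bash
sed -i 's/^    if len(b)>8/    b=b[b[:,2]<105]\n    if len(b)>8/' jar.py; python3 jar.py
```

```text
jar fit y 32.0 65 [-169.1   44.7]
jar fit y -32.0 63 [-168.    43.5]
jar fit y 0.0 196 [-167.7   46.7]
t 6.5 tcp [-204.1    0.5   42.8] F x,y,z [-0.9 -0.8  0.8]
```

{"op": "move_arm", "data": {
  "commands": [
    [0, 0, 10, 0],
    [0, 0, 20, 0],
    [0, 0, 29, 0],
    [-5, 0, 22, 0],
    [-11, 0, 15, 0],
    [-17, 0, 8, 0],
    [-23, 0, 1, 0],
    [-28, 0, -6, 0]
  ]
}}

```text
time: 7.5
position: [429.5, 153.9, 48.0]
ee_rot: [-179.9, 0.1, 102.5]
contact_force: [-0.2, 0.6, 0.9]
grip_width: 44.5
grip_force: 0.2
```

```bash
python3 jar.py
```

```text
jar fit y 32.0 59 [-143.5   50.8]
jar fit y -32.0 58 [-138.3   49.3]
jar fit y 0.0 174 [-140.5   52. ]
t 7.5 tcp [-176.     0.4   48.7] F x,y,z [ 0.1 -0.4  0.1]
```

{"op": "move_arm", "data": {
  "commands": [
    [0, 0, 10, 0],
    [0, 0, 20, 0],
    [0, 0, 29, 0],
    [-5, 0, 22, 0],
    [-11, 0, 15, 0],
    [-17, 0, 8, 0],
    [-23, 0, 1, 0],
    [-28, 0, -6, 0]
  ]
}}

```text
time: 8.55
position: [435.5, 127.5, 53.9]
ee_rot: [-179.9, 0.1, 102.6]
contact_force: [-0.3, 1.2, 0.2]
grip_width: 44.4
grip_force: 0.3
```

```bash
python3 jar.py
```

```text
jar fit y 32.0 44 [-116.8   57.6]
jar fit y -32.0 56 [-113.5   55.4]
jar fit y 0.0 150 [-114.6   58.3]
t 8.6 tcp [-148.7    0.3   54.6] F x,y,z [-0.6 -0.5  1.4]
```

{"op": "move_arm", "data": {
  "commands": [
    [0, 0, 10, 0],
    [0, 0, 20, 0],
    [0, 0, 29, 0],
    [-5, 0, 22, 0],
    [-11, 0, 15, 0],
    [-17, 0, 8, 0],
    [-23, 0, 1, 0],
    [-28, 0, -6, 0]
  ]
}}

```text
time: 9.6
position: [441.8, 100.7, 59.9]
ee_rot: [-179.9, 0.0, 102.7]
contact_force: [0.2, 0.8, -0.1]
grip_width: 44.5
grip_force: 0.3
```

{"op": "move_arm", "data": {
  "commands": [
    [0, 0, 10, 0],
    [0, 0, 20, 0],
    [0, 0, 29, 0],
    [-5, 0, 22, 0],
    [-11, 0, 15, 0],
    [-17, 0, 8, 0],
    [-23, 0, 1, 0],
    [-28, 0, -6, 0]
  ]
}}

```text
time: 10.6
position: [448.2, 73.8, 66.1]
ee_rot: [-180.0, 0.0, 102.7]
contact_force: [0.7, 0.2, 1.1]
grip_width: 44.8
grip_force: 0.2
```

```bash
python3 jar.py
```

```text
jar fit y 32.0 15 [-61.1  65.8]
jar fit y -32.0 40 [-57.3  66.3]
jar fit y 0.0 75 [-58.9  69.2]
t 10.7 tcp [-92.9   0.5  66.6] F x,y,z [-1.5  0.1  3.3]
```

{"op": "move_arm", "data": {
  "commands": [
    [0, 0, 10, 0],
    [0, 0, 20, 0],
    [0, 0, 28, 0],
    [-5, 0, 21, 0],
    [-11, 0, 14, 0],
    [-16, 0, 8, 0],
    [-21, 0, 3, 0],
    [-26, 0, 0, 0]
  ]
}}

```text
time: 11.65
position: [454.5, 49.2, 66.4]
ee_rot: [179.9, -0.0, 102.7]
contact_force: [0.8, 2.1, 3.4]
grip_width: 44.9
grip_force: 1.7
```

```bash
python3 jar.py
```

```text
jar fit y -32.0 34 [-22.9  66. ]
jar fit y 0.0 59 [-27.8  70.9]
t 11.7 tcp [-67.4   1.1  66.3] F x,y,z [0.7 0.1 1.3]
```

{"op": "move_arm", "data": {
  "commands": [
    [-1, 0, 2, 0],
    [-3, 0, 3, 0],
    [-5, 0, 4, 0],
    [-8, 0, 4, 0],
    [-11, 0, 3, 0],
    [-14, 0, 2, 0],
    [-17, 0, 0, 0],
    [-19, 0, -2, 0]
  ]
}}

```text
time: 12.7
position: [458.1, 30.0, 68.2]
ee_rot: [180.0, 0.0, 102.7]
contact_force: [-0.4, 0.0, -0.2]
grip_width: 44.4
grip_force: 0.0
```

```bash
python3 jar.py
```

```text
jar fit y 32.0 10 [12.9 58.3]
jar fit y -32.0 28 [ 5.1 59.6]
jar fit y 0.0 67 [-3.1 64.7]
t 12.8 tcp [-49.2   1.1  68.4] F x,y,z [ 0.1  0.5 -0.2]
```

It reads as seated. I'll back away, lift, and go over the hoop to its rear.

{"op": "move_arm", "data": {
  "commands": [
    [8, 0, 0, 0],
    [16, 0, -10, 0],
    [20, 0, -50, 0],
    [20, 0, -100, 0],
    [20, 0, -150, 0],
    [20, 0, -190, 0],
    [20, 0, -190, 0],
    [20, 0, -190, 0]
  ],
  "fingers": 0.2
}}

```text
time: 13.75
position: [452.7, 50.3, 257.6]
ee_rot: [-179.9, -0.0, 102.7]
contact_force: [-0.3, 0.2, 0.4]
grip_width: 37.1
grip_force: 0.0
```

{"op": "move_arm", "data": {
  "commands": [
    [-30, 0, 0, 0],
    [-70, 0, 0, 0],
    [-110, 0, 0, 0],
    [-150, 0, 0, 0],
    [-190, 0, 0, 0],
    [-220, 0, 0, 0],
    [-235, 0, 0, 0],
    [-235, 0, 0, 0]
  ]
}}

```text
time: 14.75
position: [504.6, -179.6, 256.9]
ee_rot: [-179.9, -0.1, 102.6]
contact_force: [1.2, -0.4, -0.1]
grip_width: 37.0
grip_force: 0.0
```

```bash
python3 - <<'E'
from h import *
import cv2
s=env.state();print(s["time"],mill(s["position"]),s["ee_rot"])
p,d=viewer.grab_frame("top"); q,e=viewer.grab_frame("scene")
cv2.imwrite("pics/t4.png",np.hstack([cv2.resize(p[175:275,240:340],(400,400),interpolation=cv2.INTER_CUBIC),cv2.resize(q[165:265,225:325],(400,400),interpolation=cv2.INTER_CUBIC)]))
E
```

```text
14.75 [165.2   0.6 256.9] [-1.79872049e+02 -7.10415881e-02  1.02593110e+02]
```

View pics/t4.png

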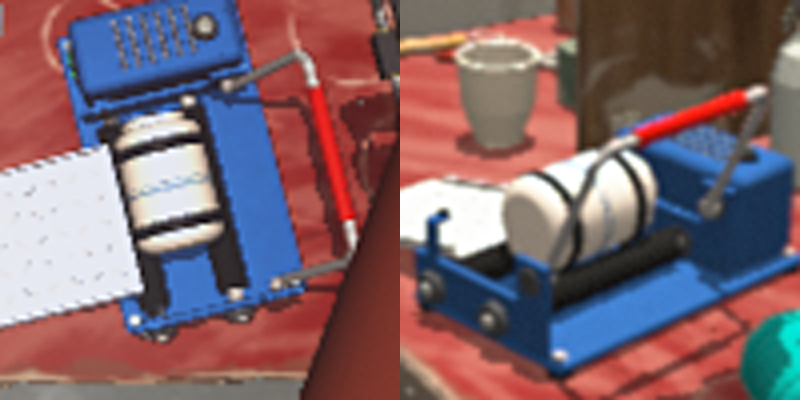

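The jar is in the dip, with tyres at left-half (158,143) and (183,228). It looks shifted towards the housing, so I'll check y.

```bash
python3 - <<'E'
from h import *
c=viewer.get_calibration("top"); p,d=viewer.grab_frame("top"); P=cloud(c,d).reshape(-1,3)
for u,v,z in((158,143,99),(183,228,99),(155,118,85),(185,248,85)): print(mill(atz(c,240+(u-2)/4,175+(v-2)/4,z)))
m=np.c_[(P[:,:2]-O)@EX,(P[:,:2]-O)@EY,P[:,2]]
b=m[(abs(m[:,0])<12)&(abs(m[:,1])<90)&(m[:,2]>85)&(m[:,2]<110)]; print(len(b),np.percentile(b[:,1],[1,99]),np.median(b[:,0]),np.percentile(b[:,2],[50,98]))
r=m[(m[:,1]>-40)&(m[:,1]<40)&(m[:,0]>90)&(m[:,0]<135)&(m[:,2]>140)&(m[:,2]<200)]; print("bar",len(r),np.median(r,0))
E
```

```text
[-3.4 44.4 99. ]
[ -0.3 -23.1  99. ]
[-0.6 65.2 85. ]
[ -1.9 -37.5  85. ]
247 [-34.05064797  62.87145168] -0.21095917198908132 [ 95.24947784 102.37358282]
bar 121 [114.09813667   0.44451762 172.64485955]
```

The jar reads about 11 mm off centre along the rollers, which is inside 20 mm, and it's at rest and parallel. I'll leave it. The bar is at (114.5, z≈168), so now I go down behind it.

{"op": "move_arm", "data": {
  "commands": [
    [0, 0, 30, 0],
    [0, 0, 60, 0],
    [0, 0, 85, 0],
    [0, 0, 100, 0],
    [-8, 0, 101, 0],
    [-16, 0, 101, 0],
    [-24, 0, 101, 0],
    [-30, 0, 101, 0]
  ]
}}

```text
time: 15.9
position: [512.1, -210.0, 157.6]
ee_rot: [179.9, 0.1, 102.6]
contact_force: [-0.7, 0.3, 0.2]
grip_width: 37.0
grip_force: 0.0
```

{"op": "move_arm", "data": {
  "commands": [
    [-5, 0, 0, 0],
    [-11, 0, -1, 0],
    [-18, 0, -4, 0],
    [-25, 0, -6, 0],
    [-32, 0, -8, 0],
    [-39, 0, -10, 0],
    [-46, 0, -11, 0],
    [-53, 0, -12, 0]
  ]
}}

```text
time: 16.9
position: [523.4, -260.9, 169.0]
ee_rot: [-180.0, -0.0, 102.7]
contact_force: [0.1, -0.5, -0.4]
grip_width: 37.0
grip_force: 0.0
```

I pushed the wrong way: tool +x is the mill's -x. Nothing was touched, so I'll come back.

{"op": "move_arm", "data": {
  "commands": [
    [20, 0, 4, 0],
    [45, 0, 8, 0],
    [70, 0, 12, 0],
    [90, 0, 13, 0],
    [103, 0, 13, 0],
    [109, 0, 13, 0],
    [112, 0, 13, 0],
    [114, 0, 13, 0]
  ]
}}

```text
time: 17.9
position: [498.4, -149.9, 156.1]
ee_rot: [180.0, 0.0, 102.6]
contact_force: [-0.9, -0.0, -0.0]
grip_width: 37.1
grip_force: 0.0
```

{"op": "move_arm", "data": {
  "commands": [
    [5, 0, 0, 0],
    [11, 0, 0, 0],
    [18, 0, -3, 0],
    [25, 0, -5, 0],
    [32, 0, -8, 0],
    [39, 0, -10, 0],
    [46, 0, -11, 0],
    [53, 0, -12, 0]
  ]
}}

```text
time: 18.9
position: [486.6, -97.1, 168.0]
ee_rot: [-180.0, -0.0, 102.7]
contact_force: [-0.4, -0.3, 0.3]
grip_width: 37.0
grip_force: 0.0
```

{"op": "move_arm", "data": {
  "commands": [
    [6, 0, 0, 0],
    [14, 0, 1, 0],
    [22, 0, 2, 0],
    [30, 0, 4, 0],
    [38, 0, 6, 0],
    [46, 0, 9, 0],
    [54, 0, 13, 0],
    [60, 0, 16, 0]
  ]
}}

```text
time: 19.9
position: [473.3, -38.4, 151.6]
ee_rot: [-180.0, -0.0, 102.7]
contact_force: [0.6, 0.2, 0.7]
grip_width: 37.2
grip_force: 0.0
```

```bash
python3 - <<'E'
from h import *
import cv2
s=env.state();print(s["time"],mill(s["position"]),s["contact_force"])
q,e=viewer.grab_frame("scene"); p,d=viewer.grab_frame("top")
cv2.imwrite("pics/t5.png",np.hstack([cv2.resize(p[175:275,240:340],(400,400),interpolation=cv2.INTER_CUBIC),cv2.resize(q[165:265,225:325],(400,400),interpolation=cv2.INTER_CUBIC)]))
P=cloud(viewer.get_calibration("scene"),e); R=(q[...,2]>150)&(q[...,1]<50)&(q[...,0]<60)
b=P[R]; m=np.c_[(b[:,:2]-O)@EX,(b[:,:2]-O)@EY,b[:,2]]; m=m[(abs(m[:,1])<60)&(abs(m[:,0])<140)&(m[:,2]>75)]; print("bar",len(m),np.median(m,0))
E
```

```text
19.9 [ 20.6   0.8 151.6] [0.60632206 0.22314746 0.66343702]
bar 73 [118.82674419   2.34497308 174.04680739]
```

View pics/t5.png

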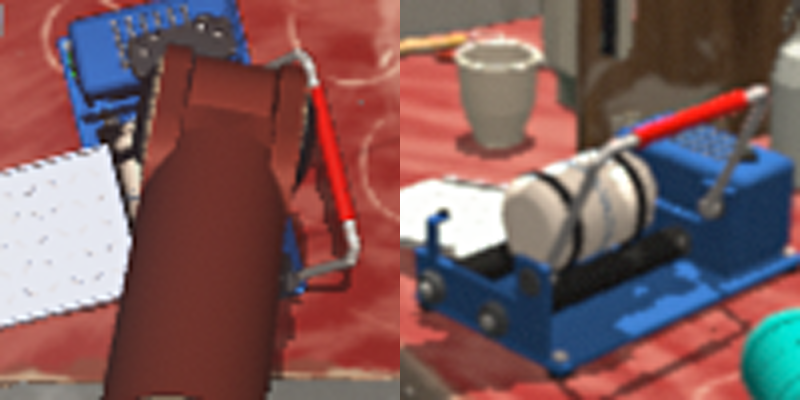

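The sleeve hasn't moved; it's still at left-half (320,90)-(350,215). I'll check by projection where the fingertips really are.

```bash
python3 - <<'E'
from h import *
import cv2
def proj(n,P):
    c=viewer.get_calibration(n); M=np.linalg.inv(c["cam_to_world"]); q=c["mtx"]@(M[:3,:3]@P+M[:3,3]); return np.round(q[:2]/q[2])
for nm,P in(("tcp",[473.3,-38.4,151.6]),("bar",[493,-131,168]),("tcp135",[498,-150,156])): print(nm,proj("scene",np.array(P,float)),proj("top",np.array(P,float)))
s=env.state();print(s["time"],mill(s["position"]),s["grip_width"],s["contact_force"],s["joint_pos"])
q,e=viewer.grab_frame("scene"); p,d=viewer.grab_frame("top")
for n,I,D in(("scene",q,e),("top",p,d)):
    R=(I[...,2]>150)&(I[...,1]<50)&(I[...,0]<60); v,u=np.nonzero(R); k=(u>260)&(u<345)&(v>170)&(v<250)
    b=cloud(viewer.get_calibration(n),D)[R][k]; m=np.c_[(b[:,:2]-O)@EX,(b[:,:2]-O)@EY,b[:,2]];print(n,k.sum(),u[k].mean(),v[k].mean(),np.nanmedian(m,0))
    I0=cv2.imread(f"pics/{n}0.png"); R=(I0[...,2]>150)&(I0[...,1]<50)&(I0[...,0]<60); v,u=np.nonzero(R); k=(u>260)&(u<345)&(v>170)&(v<250); print("start",k.sum(),u[k].mean(),v[k].mean())
cv2.imwrite("pics/t6.png",cv2.resize(q[100:250,210:360],(600,600),interpolation=cv2.INTER_CUBIC))
E
```

```text
tcp [272. 191.] [291. 221.]
bar [297. 195.] [323. 213.]
tcp135 [303. 202.] [329. 212.]
20.0 [ 20.3   0.7 151.5] 36.985173286444684 [ 1.02061426  0.13059948 -0.09926952] [ -8.98243637  23.22715894  15.2471235  112.85213195  -8.45008139
  45.03447881  23.82148797]
scene 74 298.44594594594594 193.48648648648648 [119.15745322   3.71611169 173.60045553]
start 75 298.38666666666666 193.36
top 212 323.41037735849056 211.70283018867926 [116.77776248  -4.29880266 169.84680968]
start 146 322.1575342465753 212.53424657534248
```

View pics/t6.png

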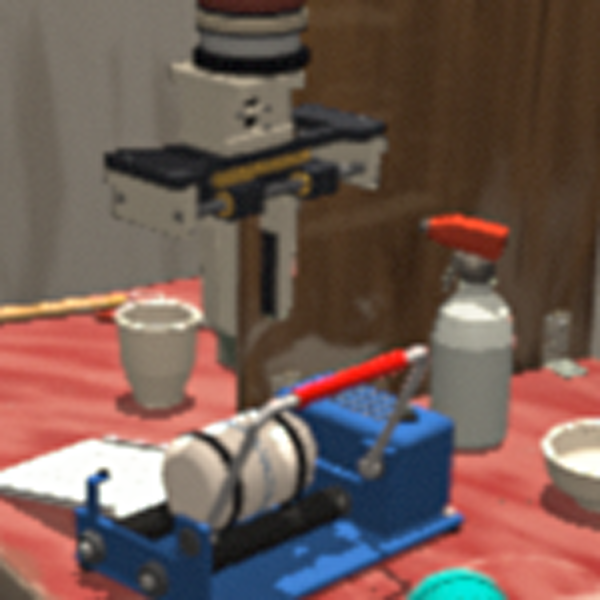

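The visible finger ends are near image (222,335) and (285,315), i.e. pixel rows 184 and 179. That's about 10 px above the projected TCP (272,191), so the real tips may sit higher than I assumed. I'll measure them with depth and triangulate the bar.

```bash
python3 - <<'E'
from h import *
def tri(a,b):
    (o,d),(p,e)=[ray(viewer.get_calibration(n),*x) for n,x in((("scene"),a),("top",b))]
    t=np.linalg.lstsq(np.c_[d,-e],p-o,rcond=None)[0]; return (o+d*t[0]+p+e*t[1])/2,np.linalg.norm(o+d*t[0]-p-e*t[1])
b,g=tri((298.4,193.4),(322.2,212.5)); print("bar",mill(b),g)
q,e=viewer.grab_frame("scene"); P=cloud(viewer.get_calibration("scene"),e)
s=env.state(); print("tcp",mill(s["position"]))
for u in (262,264,266,268,270,274,276,278,280,282):
    print(u,[(v,)+tuple(mill(P[v,u]).astype(int)) for v in range(170,196,2) if e[v,u]>0 and np.linalg.norm(P[v,u][:2]-s["position"][:2])<90])
E
```

```text
bar [114.8   2.  172.1] 2.99836300731419
tcp [ 21.6   1.  152. ]
262 [(170, np.int64(20), np.int64(-34), np.int64(219)), (172, np.int64(16), np.int64(-31), np.int64(212)), (174, np.int64(18), np.int64(-33), np.int64(207)), (176, np.int64(16), np.int64(-31), np.int64(201)), (178, np.int64(18), np.int64(-32), np.int64(196)), (180, np.int64(14), np.int64(-29), np.int64(189))]
264 [(170, np.int64(30), np.int64(-36), np.int64(222)), (172, np.int64(26), np.int64(-33), np.int64(215)), (174, np.int64(28), np.int64(-34), np.int64(210)), (176, np.int64(27), np.int64(-34), np.int64(205)), (178, np.int64(25), np.int64(-32), np.int64(198)), (180, np.int64(28), np.int64(-35), np.int64(194)), (182, np.int64(15), np.int64(-22), np.int64(181))]
266 [(170, np.int64(31), np.int64(-31), np.int64(221)), (172, np.int64(30), np.int64(-30), np.int64(215)), (174, np.int64(29), np.int64(-29), np.int64(209)), (176, np.int64(31), np.int64(-30), np.int64(205)), (178, np.int64(30), np.int64(-29), np.int64(199)), (180, np.int64(31), np.int64(-30), np.int64(194)), (182, np.int64(28), np.int64(-28), np.int64(187))]

[... 595 characters left out ...]
int64(23), np.int64(20), np.int64(207)), (172, np.int64(25), np.int64(18), np.int64(202)), (174, np.int64(27), np.int64(16), np.int64(198)), (176, np.int64(25), np.int64(19), np.int64(191)), (178, np.int64(27), np.int64(16), np.int64(186))]
280 [(170, np.int64(31), np.int64(20), np.int64(209)), (172, np.int64(28), np.int64(23), np.int64(202)), (174, np.int64(28), np.int64(23), np.int64(196)), (176, np.int64(28), np.int64(23), np.int64(191)), (178, np.int64(31), np.int64(20), np.int64(186))]
282 [(170, np.int64(27), np.int64(31), np.int64(205)), (172, np.int64(31), np.int64(27), np.int64(202)), (174, np.int64(32), np.int64(27), np.int64(196)), (176, np.int64(30), np.int64(28), np.int64(190))]
```

Fingertip depth ends at z≈183 while the reported TCP is z=152. The tips are about 31 mm above the reported TCP, so they passed over the bar. I'll allow for that offset: up, back behind the bar, then down to reported z≈126.

{"op": "move_arm", "data": {
  "commands": [
    [0, 0, -15, 0],
    [-20, 0, -28, 0],
    [-50, 0, -28, 0],
    [-80, 0, -28, 0],
    [-105, 0, -28, 0],
    [-120, 0, -28, 0],
    [-128, 0, -28, 0],
    [-130, 0, -28, 0]
  ]
}}

```text
time: 21.15
position: [502.1, -165.7, 179.9]
ee_rot: [-180.0, -0.0, 102.7]
contact_force: [-0.1, 0.8, -0.1]
grip_width: 37.0
grip_force: 0.0
```

{"op": "move_arm", "data": {
  "commands": [
    [0, 0, 15, 0],
    [0, 0, 32, 0],
    [0, 0, 45, 0],
    [0, 0, 52, 0],
    [0, 0, 54, 0],
    [0, 0, 54, 0],
    [4, 0, 54, 0],
    [8, 0, 54, 0]
  ]
}}

```text
time: 22.15
position: [500.5, -157.8, 126.3]
ee_rot: [180.0, 0.0, 102.7]
contact_force: [0.6, 0.0, 0.1]
grip_width: 37.3
grip_force: 0.0
```

```bash
cat > bar.py <<'E'
from h import *
import cv2
s=env.state(); t=mill(s["position"]); q,e=viewer.grab_frame("scene"); P=cloud(viewer.get_calibration("scene"),e).reshape(-1,3)
m=np.c_[(P[:,:2]-O)@EX,(P[:,:2]-O)@EY,P[:,2]]; f=s["contact_force"]
print("t",s["time"],"tcp",t,"F",np.round([f[:2]@EX,f[:2]@EY,f[2]],1))
k=(abs(m[:,0]-t[0])<14)&(abs(m[:,1]-t[1])>14)&(abs(m[:,1]-t[1])<40)&(abs(m[:,2]-t[2]-25)<60)
R=((q[...,2]>130)&(q[...,1]<60)&(q[...,0]<70)).ravel()
F=k&~R&(P[:,2]>105); 
if F.sum()>5: print("finger low z",np.percentile(m[F,2],[1,3,10]))
B=R&(abs(m[:,1])<60)&(abs(m[:,0])<135)&(m[:,2]>76); print("bar",B.sum(),np.round(np.median(m[B],0),1) if B.sum() else "")
E
python3 bar.py
```

```text
t 22.15 tcp [143.    1.4 126.3] F [0.1 0.6 0.1]
finger low z [157.708179   160.07797229 164.78132828]
bar 40 [118.  -23.3 174.2]
```

{"op": "move_arm", "data": {
  "commands": [
    [7, 0, 0, 0],
    [14, 0, 0, 0],
    [21, 0, -1, 0],
    [28, 0, -3, 0],
    [35, 0, -5, 0],
    [42, 0, -7, 0],
    [49, 0, -9, 0],
    [56, 0, -10, 0]
  ]
}}

```text
time: 23.2
position: [487.8, -102.7, 135.9]
ee_rot: [-180.0, -0.0, 102.7]
contact_force: [0.6, -0.8, -0.5]
grip_width: 37.2
grip_force: 0.4
```

```bash
python3 bar.py
```

```text
t 23.2 tcp [ 86.5   0.9 135.9] F [ 0.9  0.5 -0.5]
finger low z [167.31582859 169.2056395  174.77327273]
bar 29 [ 74.7 -33.9 186.8]
```

{"op": "move_arm", "data": {
  "commands": [
    [8, 0, 0, 0],
    [16, 0, 0, 0],
    [24, 0, 1, 0],
    [32, 0, 3, 0],
    [40, 0, 5, 0],
    [48, 0, 8, 0],
    [56, 0, 11, 0],
    [64, 0, 15, 0]
  ]
}}

```text
time: 24.25
position: [473.8, -40.4, 120.7]
ee_rot: [-180.0, -0.0, 102.7]
contact_force: [-0.9, -0.3, 0.4]
grip_width: 37.0
grip_force: 0.2
```

{"op": "move_arm", "data": {
  "commands": [
    [5, 0, 3, 0],
    [10, 0, 6, 0],
    [15, 0, 10, 0],
    [20, 0, 14, 0],
    [24, 0, 18, 0],
    [28, 0, 22, 0],
    [31, 0, 25, 0],
    [34, 0, 29, 0]
  ]
}}

```text
time: 25.25
position: [466.6, -7.7, 91.8]
ee_rot: [180.0, 0.0, 102.7]
contact_force: [-0.1, -0.2, 0.6]
grip_width: 37.1
grip_force: 0.2
```

```bash
python3 bar.py
```

```text
t 25.25 tcp [-10.9   0.9  91.8] F [ 0.1 -0.1  0.6]
finger low z [123.66541514 125.74613999 130.33134498]
bar 29 [-22.7   6.1 142.1]
```

{"op": "move_arm", "data": {
  "commands": [
    [-4, 0, 0, 0],
    [-5, 0, -20, 0],
    [-5, 0, -42, 0],
    [6, 0, -44, 0],
    [19, 0, -44, 0],
    [19, 0, -36, 0],
    [19, 0, -28, 0],
    [19, 0, -22, 0]
  ]
}}

```text
time: 26.3
position: [461.8, 10.4, 112.8]
ee_rot: [-179.9, 0.0, 102.6]
contact_force: [0.2, 1.0, 1.3]
grip_width: 37.5
grip_force: 0.7
```

```bash
python3 bar.py
```

```text
t 26.3 tcp [-29.5   0.3 112.8] F [-0.9  0.4  1.3]
finger low z [131.75810594 134.69414425 142.300441  ]
bar 61 [-23.8  -0.6 141.2]
```

{"op": "move_arm", "data": {
  "commands": [
    [3, 0, 7, 0],
    [6, 0, 13, 0],
    [10, 0, 20, 0],
    [13, 0, 27, 0],
    [16, 0, 33, 0],
    [18, 0, 40, 0],
    [19, 0, 46, 0],
    [20, 0, 52, 0]
  ]
}}

```text
time: 27.35
position: [458.1, 30.1, 62.0]
ee_rot: [180.0, 0.0, 102.7]
contact_force: [-6.1, -0.6, 36.2]
grip_width: 37.2
grip_force: 18.7
```

```bash
python3 bar.py
```

```text
t 27.35 tcp [-49.6   0.9  62. ] F [-0.7 -6.1 36.2]
finger low z [105.47496103 107.12690032 110.22140288]
bar 55 [-46.   -5.   90.3]
```

The bar is down on its rests (36 N reaction). I'll lift off and check.

{"op": "move_arm", "data": {
  "commands": [
    [0, 0, -2, 0],
    [0, 0, -4, 0],
    [0, 0, -15, 0],
    [0, 0, -45, 0],
    [0, 0, -90, 0],
    [20, 0, -130, 0],
    [60, 0, -160, 0],
    [100, 0, -170, 0]
  ]
}}

```text
time: 28.4
position: [436.9, 128.8, 234.6]
ee_rot: [179.7, -0.0, 102.6]
contact_force: [0.1, 0.4, 0.2]
grip_width: 37.1
grip_force: 0.0
```

{"op": "move_arm", "data": {
  "commands": [
    [40, 0, 0, 0],
    [80, 0, 0, 0],
    [120, 0, 0, 0],
    [140, 0, 0, 0],
    [140, 0, 0, 0],
    [140, 0, 0, 0],
    [140, 0, 0, 0],
    [140, 0, 0, 0]
  ]
}}

```text
time: 29.4
position: [405.7, 263.4, 232.1]
ee_rot: [180.0, 0.0, 102.6]
contact_force: [0.2, 0.1, 0.3]
grip_width: 37.1
grip_force: 0.0
```

```bash
python3 bar.py; python3 - <<'E'
from h import *
import cv2
p,d=viewer.grab_frame("top"); q,e=viewer.grab_frame("scene")
cv2.imwrite("pics/t7.png",np.hstack([cv2.resize(p[175:275,240:340],(400,400),interpolation=cv2.INTER_CUBIC),cv2.resize(q[165:265,225:325],(400,400),interpolation=cv2.INTER_CUBIC)]))
P=cloud(viewer.get_calibration("top"),d).reshape(-1,3); m=np.c_[(P[:,:2]-O)@EX,(P[:,:2]-O)@EY,P[:,2]]
b=m[(abs(m[:,0])<12)&(abs(m[:,1])<90)&(m[:,2]>85)&(m[:,2]<110)]; print(len(b),np.percentile(b[:,1],[1,99]),np.median(b[:,0]),np.percentile(b[:,2],[50,98]))
E
```

```text
t 29.4 tcp [-288.7    0.7  232.1] F [-0.   0.2  0.3]
finger low z [263.68797913 265.52507883 270.53108355]
bar 80 [-44.9  -4.4  91.2]
256 [-34.10345773  66.8116326 ] -0.24953058658498853 [ 95.32050797 102.10353773]
```

View pics/t7.png

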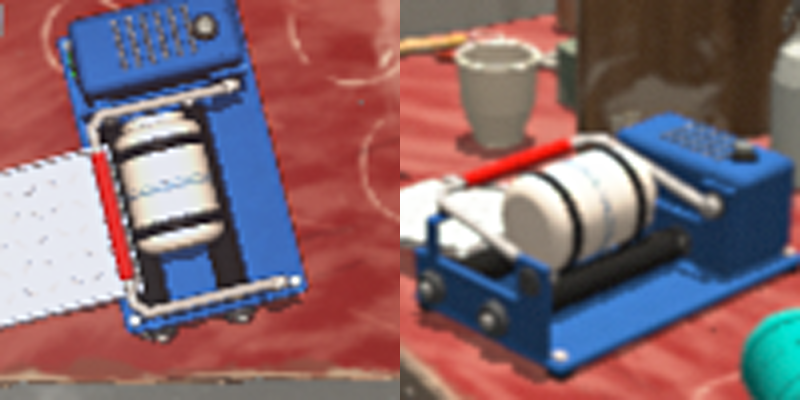

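The hoop is on its rests (sleeve (98,155)-(127,278)) and the jar is in the dip. Before handing in, I'll check the jar's y against the sleeve's middle.

```bash
python3 - <<'E'
from h import *
import cv2
c=viewer.get_calibration("top"); p,d=viewer.grab_frame("top")
R=(p[...,2]>150)&(p[...,1]<60)&(p[...,0]<60); v,u=np.nonzero(R); k=(u>258)&(u<276)&(v>205)&(v<250)
M=np.array([mill(atz(c,a,b,90)) for a,b in zip(u[k],v[k])]); print("sleeve",k.sum(),M.mean(0),M[:,1].min(),M[:,1].max())
# dark tyres along the jar's top line
for y in range(-60,80,3):
    w=np.array([*(O+EY*y),99 if abs(y-11)<60 else 60]); T=np.linalg.inv(c["cam_to_world"]); q=c["mtx"]@(T[:3,:3]@w+T[:3,3]); a=cv2.getRectSubPix(cv2.cvtColor(p,cv2.COLOR_BGR2GRAY),(1,1),(float(q[0]/q[2]),float(q[1]/q[2]))); print(y,int(a[0,0]),end="; ")
E
```

```text
sleeve 100 [-50.201  -2.09   90.   ] -50.0 57.5
-60 110; -57 111; -54 111; -51 112; -48 86; -45 65; -42 66; -39 81; -36 142; -33 210; -30 229; -27 232; -24 173; -21 55; -18 64; -15 128; -12 238; -9 235; -6 232; -3 232; 0 232; 3 233; 6 229; 9 194; 12 213; 15 228; 18 233; 21 232; 24 232; 27 232; 30 233; 33 233; 36 193; 39 94; 42 56; 45 72; 48 153; 51 241; 54 233; 57 226; 60 208; 63 230; 66 128; 69 94; 72 84; 75 95; 78 183;
```

The jar is 11 mm off centre (limit 20) and parallel, with tyres at -19.5 and +42.

```bash
python3 -c "
from cell import order
print(order.hand_in())"
```

```text
the job is handed in; nothing more can be done
None
```

I handed the job in at about 30 s, with no verdict returned: the jar is at rest between the rollers, about 11 mm off centre (limit 20), the hoop is down on its rests, and nothing was lifted; I didn't re-measure the slip jar or cups at the end, but the arm was never brought against them.

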